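Step the honing turret to the cone

TASK

A narrow gouge is to be honed on the cone next. With the fingertips, push the steel tabs of the honing turret to step it round until the upright cone is clicked in at the fixed steel pointer, then move clear. Do not lift the turret off its spindle, and leave everything else where it lies.

Things in the scene. Friction and masses are not known exactly. Their poses are not given: they have to be found in the camera images.
- hone_board: Plywood board, 340 x 300 x 22 mm, clamped flat to the bench (it cannot move). Origin: centre of its underside, on the bench and on the turret's vertical axis; its x axis runs from the turret's centre towards the pointer. A black screw clamp stands on its corner at (x 135, y 110 to 190 mm), 66 mm high.
- turret_centre (a point): Point on the turret's vertical turning axis, 56 mm above the bench. The turret: a wooden disc 156 mm across, top at 54 mm above the bench. Every 60 degrees a steel tab sticks out radially past its rim: 12 mm wide, reaching 118 mm from the axis, from 32 to 66 mm above the bench. Between the tabs it is free down to the board's top at 22 mm.
- cone_top (a point): Top of the upright wooden cone (32 mm across at the foot, 34 mm high), 56 mm from the axis, 88 mm above the bench: the tallest of six wooden honing forms, one in line with each tab, 34 to 74 mm from the axis. Counter-clockwise from above: cone, flat slab, half-round bar, trough, V ridge, two thin rods; all but the cone lie flat, under 20 mm high.
- pointer_tip (a point): Tip of the fixed dark steel pointer on the board, 122 mm from the turret's axis and 60 mm above the bench, aimed at the axis. The pointer's block (34 mm square, 44 mm high) stands behind it, 133 to 167 mm from the axis; its top is 69 mm above the bench.
- cone_tab (a point): Middle of the outer end face of the tab that is in line with the cone: 118 mm from the turret's axis, 60 mm above the bench. The cone is at the pointer when this end is right in front of the pointer tip.
- turret (a joint): Turning angle, rad, counter-clockwise from above positive; 0 (or any whole turn, 6.283) = cone at the pointer. Turns endlessly both ways, with six click stops 60 degrees (1.047 rad) apart, one per form. A spring pulls it into the nearest stop: 3 to 5 N at a tab gets it out of a stop, and pushed past half-way it jumps ahead into the next stop and stays there.
- spindle (a joint): How far the turret is lifted off its seat, m; 0 = seated. It lies there by its own weight, about 0.9 kg.
- paste_bar: Loose white bar of honing paste, 45 x 28 x 22 mm, on the board's near left corner; origin under its centre. Leave alone.
- slip_stone: Loose grey slip stone, 50 x 26 x 16 mm, on the board's near right corner; origin under its centre. Leave alone.
- tin: Loose small round tin, 38 mm across, 34 mm high, on the board's far right corner; origin under its centre. Leave alone.
- gouge_a: Loose carving gouge lying on the bench to the robot's right, 228 mm long, wooden handle 28 mm thick; origin at the handle's blade end, on the bench. Leave alone.
- gouge_b: A second such gouge with a wider blade, lying beside it. Leave alone.
- mallet: Loose steel-headed mallet lying on the bench to the robot's left: head 60 x 105 x 70 mm, wooden handle 26 mm thick that points back to the robot; origin on the bench under the middle of the head. Leave alone.
- carving: Loose half-finished dark wood carving on a 120 x 70 mm foot, 90 mm high, on the bench to the left; origin under its centre. Leave alone.

How it is judged:
By the outcome, as a careful person would: the job done as asked, in the order asked, and still so for the second after the job is handed in, with the robot touching nothing.
It also fails if it takes over 58 s, if anything falls off the work surface, if the arm or the gripper's body presses on something with over 40 N, if the wrist force passes 120 N, or if a joint passes its speed limit or range.

ROBOT

A 7-joint arm with a two-finger parallel gripper is mounted at the origin on the work surface. World frame = base frame: x ahead of the robot, y to its left, z up, the work surface at z = 0. Lengths are in m, angles in rad, forces in N, time in s.
With the tool pointing down it reaches from about 0.35 to 0.9 m from the base axis. Payload 7.2 kg.
Tool frame: the origin (TCP) lies at the very end of the fingers, on their centre line; the grasp point (between the pads) lies 19 mm behind it (manip.hold_point_z is the distance from the TCP to the grasp point, in m); x points along the fingers, y is the direction in which the jaws open and shut, and the axes are right-handed (so a half turn about x gives the same grasp; the last joint's range is limited). The gripper opens to 88 mm and grips with 3 to 60 N. Pads are 20 mm wide; open, the fingers measure 115 mm over their backs; the gripper's body (75 mm by 178 mm) begins 61 mm behind the grasp point.
Start: joints at [-0.068, 0.411, -0.013, 1.596, 0.006, 1.134, -0.082], TCP at [0.625, -0, 0.223] pointing down, gripper open.
Joint ranges: [-2.95, 2.95], [-0.29, 1.99], [-1.47, 1.44], [0.14, 2.54], [-1.03, 4.17], [0.13, 1.85], [-2.86, 2.86]. Speed limits (rad/s): [2.39, 2.39, 3.01, 3.01, 3.14, 3.14, 3.14].

INTERFACE

Orientations are given as a unit quaternion [w, x, y, z].
In Python, from workcell import manip, eyes gives the robot as it stands. The module is installed in compiled form; this text tells all that it offers.
- The arm moves only by the tool carry_out, never from a script. Its argument "increments" is a list that holds one entry, the list of rows, each a list of 5 numbers: the closure, from -1 (fully open) to 1 (shut), so that 0 is half open, then the shift along the world's x, y, z in cm, then the turn about the world's z in rad. A call has 1 to 8 rows; each row shifts and turns the commanded pose from where the row before left it; what a row does not reach is not made up. A row lasts 1/12 s, in which the tool goes at most 41.7 mm and 7.16 degrees, less where a joint would pass 70% of its speed; a pose out of reach is approached as far as the arm can. A call with a gripper value outside its range is refused whole. The fingers move at their own pace and stop on an object; "force" is the grip in N (left out, the last holds). Time passes only in rows, so rows that do not move let the fingers close. It gives the time, the measured TCP pose, the force and the opening at its end, in the units of the state.
- manip.read_state(): the state, without advancing time (a new reading comes with each control period).
- eyes.capture(name): name is "scene" or "side" or "wrist"; returns a dict with "img" (400x640x3 uint8, red, green, blue), "vertical_fov" (degrees; the focal length in pixels is half the picture's height over the tangent of half this angle, whatever the lens; pixels are square), "cx", "cy" (the principal point, pixels), "R" (3x3) and "t" (3): a world point X has camera coordinates R X + t. Camera axes: x right, y down, z forward; pixel columns grow to the right and rows downward; lengths in m; the calibration is good to about 2 mm. A picture is of the moment at which its call begins. There is no depth.
- manip.job_done(): hands the job in, once; it reports no verdict.
The state is a dict: "time_s": time; "joint_pos": joint angles; "joint_velocities": joint speeds; "joint_torque": joint torques, N m; "tool_pos": TCP position; "orientation": TCP orientation; "ft_force": force on the tool from outside, world axes, zero at the start; "wrist_torque": the same for the moment, N m; "grip_width": finger opening in m.
Only numpy, scipy, OpenCV 4.12 (cv2) and the standard library are available. Lean on these libraries where they do the work, as an engineer would, in place of code of your own. Each camera call takes 0.05 s, during which the arm holds its last target.

## Working session

There is one attempt and no reset: what is moved stays moved. The work goes in short steps, Python scripts to look and compute and a tool call to move; the robot and the scene stay as the last step left them, time stands still between calls to the robot, and variables do not carry over. Pictures are saved under pics/ and viewed, and the job is handed in when it is done.

Besides the shell and the picture viewer there is one more tool, called after ">>>" as a command line: name --argument value ..., lists and objects as JSON in quotes. carry_out: Moves the arm, as the interface text tells. Its arguments: {"type":"object","properties":{"increments":{"type":"array","items":{"type":"array","items":{"type":"array","items":{"type":"number"}}}},"force":{"type":"number"}},"required":["increments"]}

```bash
mkdir -p pics
python3 - <<'E'
from workcell import manip, eyes
import cv2
for n in ("scene","side","wrist"):
    c=eyes.capture(n); cv2.imwrite(f"pics/{n}0.png",c["img"][:,:,::-1])
    print(n,c["vertical_fov"],c["cx"],c["cy"],c["R"],c["t"])
s=manip.read_state();print(s["time_s"],s["tool_pos"],s["orientation"],s["grip_width"])
E
```

```text
scene 52.23914194088654 320.2502832546921 195.77828705401302 [[ 0.87647698  0.48123391 -0.01421344]
 [ 0.34522565 -0.64879297 -0.67814964]
 [-0.33557018  0.58947571 -0.73478639]] [-0.48974343 -0.15993749  1.533651  ]
side 47.349196080242756 316.737620163316 202.09447438240827 [[-0.74773197 -0.66355872  0.02422234]
 [-0.34888403  0.36157915 -0.86460422]
 [ 0.56495738 -0.654943   -0.50186933]] [0.44612147 0.30144245 0.845008  ]
wrist 59.345127333580876 312.6269171640966 204.02246044644235 [[ 9.99999686e-01  2.24769513e-04 -7.59868679e-04]
 [ 4.26073678e-04 -9.61029033e-01  2.76447132e-01]
 [-6.68118974e-04 -2.76447369e-01 -9.61028827e-01]] [-0.62380962 -0.03440414  0.39058912]
0.15 [6.24640350e-01 4.10739070e-06 2.22021846e-01] [ 0.4997353   0.49967825  0.50029322 -0.50029289] 0.08781485014091993
```

View pics/scene0.png

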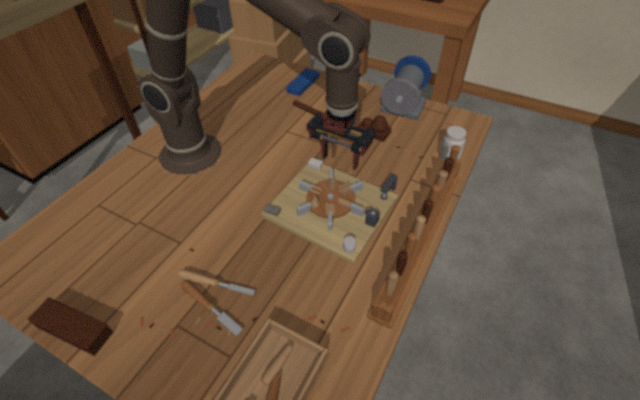

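View pics/side0.png

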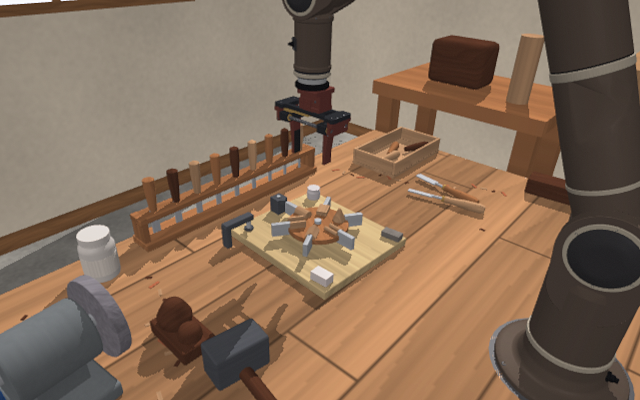

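View pics/wrist0.png

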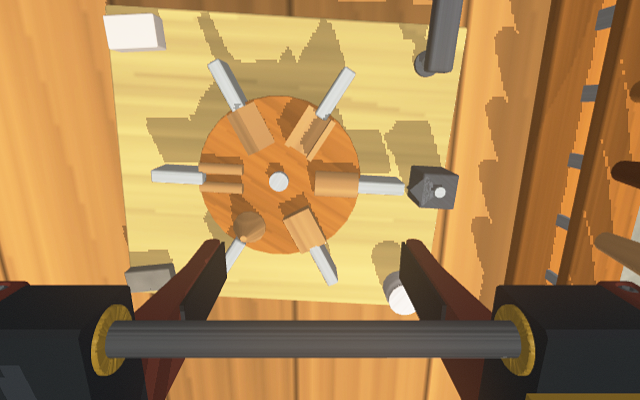

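The wrist view shows the hub at (278,182), the pointer at about (408,187) and the cone at about (247,228), roughly 240° CCW from the pointer. That calls for two CCW steps. I'll measure it now.

```bash
cat > h.py <<'E'
import numpy as np
def ray(c,u,v,z):
    f=200/np.tan(np.radians(c["vertical_fov"])/2)
    R=np.array(c["R"]);t=np.array(c["t"]);o=-R.T@t
    d=R.T@np.array([(u-c["cx"])/f,(v-c["cy"])/f,1]);return o+d*(z-o[2])/d[2]
def proj(c,X):
    f=200/np.tan(np.radians(c["vertical_fov"])/2)
    p=np.array(c["R"])@X+np.array(c["t"]);return np.array([c["cx"]+f*p[0]/p[2],c["cy"]+f*p[1]/p[2]])
E
python3 - <<'E'
from workcell import manip, eyes
import cv2,numpy as np
from h import *
c=eyes.capture("wrist");im=c["img"]
hsv=cv2.cvtColor(im,cv2.COLOR_RGB2HSV)
m=((hsv[...,1]<60)&(hsv[...,2]>110)).astype(np.uint8)
n,l,st,ce=cv2.connectedComponentsWithStats(m)
for i in range(1,n):
    if st[i,4]>60: print(st[i],ce[i].round(1))
# disc: orange mask
hub=ray(c,278,182,0.06)
print("hub",hub)
for nm,u,v,z in [("tab180",151,176,.066),("tab0",405,187,.066),("t120",213,62,.066),("t60",351,70,.066),("t300",334,282,.066),("ptr",409,188,.062),("discL",199,180,.054),("discR",360,180,.054),("discT",280,95,.054),("discB",280,254,.054),("cone foot",248,228,.065)]:
    p=ray(c,u,v,z); d=p-hub; print(nm,p.round(4),round(np.hypot(*d[:2]),4),round(np.degrees(np.arctan2(d[1],d[0])),1))
b=cv2.resize(im[40:310,90:480],None,fx=2,fy=2,interpolation=cv2.INTER_CUBIC)
cv2.imwrite("pics/crop1.png",b[:,:,::-1])
E
```

```text
[ 431    0   32   72 1484] [445.7  34.8]
[ 103   13   63   39 2105] [134.1  32.1]
[416  57  18  20 118] [421.3  68.8]
[207  59  40  53 979] [227.1  83.9]
[315  67  40  53 790] [334.8  93. ]
[151 165  55  20 887] [177.9 174.5]
[269 172  19  19 297] [278.2 180.9]
[358 175  47  21 795] [380.2 185.3]
[ 410  175   48   34 1108] [435.5 191.3]
[631 207   9  36 176] [636.4 228.8]
[225 237  21  36 336] [233.3 252.5]
[309 245  29  41 606] [324.5 264. ]
[620 266  20  20 223] [629.6 276.1]
[125 268  46  24 813] [147.3 279.4]
[383 271  33  44 822] [397.2 295. ]
hub [0.59124081 0.00335395 0.06      ]
tab180 [0.4747 0.0103 0.066 ] 0.1167 176.6
tab0 [ 0.71  -0.     0.066] 0.1188 -1.6
t120 [0.5397 0.1084 0.066 ] 0.117 116.1
t60 [0.6566 0.1021 0.066 ] 0.1184 56.5
t300 [ 0.6455 -0.0984  0.066 ] 0.1153 -61.9
ptr [ 0.7149 -0.0019  0.062 ] 0.1238 -2.5
discL [0.5148 0.004  0.054 ] 0.0765 179.5
discR [0.6695 0.004  0.054 ] 0.0782 0.5
discT [0.5946 0.082  0.054 ] 0.0787 87.6
discB [ 0.5906 -0.0732  0.054 ] 0.0765 -90.4
cone foot [ 0.5615 -0.041   0.065 ] 0.0534 -123.8
```

View pics/crop1.png

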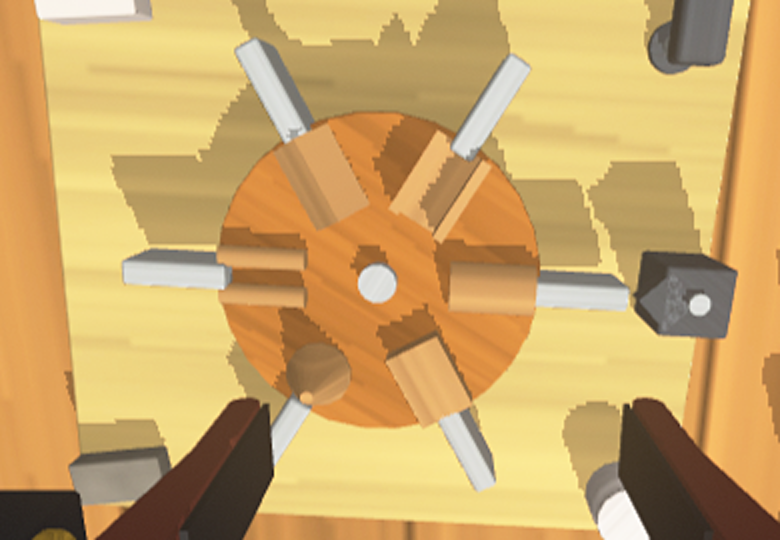

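>>> carry_out --increments '[[[1,-2.7,1.1,-1,0],[1,-2.7,1.1,-1,0],[1,-2.7,1.1,-1,0],[1,-2.6,1.1,-1,0],[1,-2.6,1.1,-1,0],[1,0,0,0,0],[1,0,0,0,0],[1,0,0,0,0]]]' --force 10

```text
time_s: 0.87
tool_pos: [0.493, 0.0548, 0.1732]
orientation: [0.5, 0.5, 0.5, -0.5]
ft_force: [0.3, 1.0, -0.1]
grip_width: 0.0381
```

>>> carry_out --increments '[[[1,0,0,-2,0],[1,0,0,-2,0],[1,0,0,-2,0],[1,0,0,-1,0],[1,0,0,0,0],[1,0,0,0,0],[1,0,0,0,0]]]'

```text
time_s: 1.45
tool_pos: [0.4931, 0.0549, 0.1036]
orientation: [0.5, 0.501, 0.5, -0.5]
ft_force: [-0.2, -0.4, 0.4]
grip_width: 0.0007
```

Run:
```python
from workcell import manip, eyes
import cv2
s=manip.read_state();print(s["time_s"],s["tool_pos"],s["grip_width"])
for n in ("side","wrist"):
    c=eyes.capture(n); im=c["img"]
    if n=="side": im=cv2.resize(im[100:320,180:440],None,fx=2.5,fy=2.5)
    cv2.imwrite(f"pics/{n}1.png",im[:,:,::-1])
```

```text
1.45 [0.49307121 0.0549142  0.10356034] 0.0006731652823889178
```

View pics/side1.png

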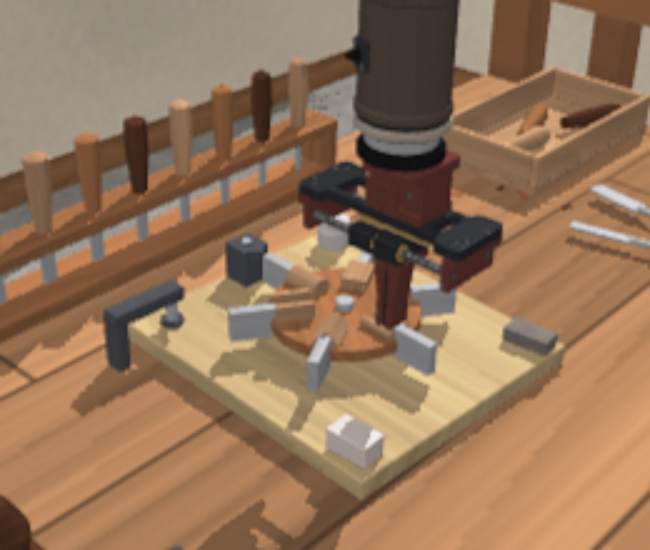

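View pics/wrist1.png

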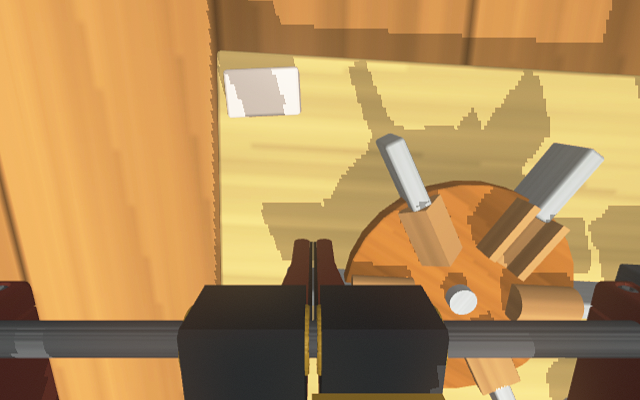

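The fingers are shut over the gap between the tabs at about 120° and 180°, and nothing else is nearby. Next I lower them and push.

>>> carry_out --increments '[[[1,0,0,-2,0],[1,0,0,-2,0],[1,0,0,-1.7,0],[1,0,0,0,0],[1,0,-1,0,0],[1,0,-1,0,0],[1,0,0,0,0]]]'

```text
time_s: 2.13
tool_pos: [0.4929, 0.0321, 0.0469]
orientation: [0.5, 0.501, 0.499, -0.5]
ft_force: [0.4, -0.4, 0.1]
grip_width: 0.0006
```

>>> carry_out --increments '[[[1,0,-0.5,0,0],[1,0,-0.5,0,0],[1,0,-0.5,0,0],[1,0,-0.5,0,0],[1,0,-0.5,0,0],[1,0,-0.5,0,0],[1,0,-0.5,0,0],[1,0,0,0,0]]]'

```text
time_s: 2.8
tool_pos: [0.4923, -0.0015, 0.0457]
orientation: [-0.5, -0.5, -0.499, 0.5]
ft_force: [0.1, 1.0, 0.4]
grip_width: 0.0007
```

>>> carry_out --increments '[[[1,0.1,-0.5,0,0],[1,0.1,-0.5,0,0],[1,0.1,-0.5,0,0],[1,0.1,-0.5,0,0],[1,0,0,0,0]]]'

```text
time_s: 3.22
tool_pos: [0.496, -0.0218, 0.0455]
orientation: [-0.5, -0.5, -0.499, 0.501]
ft_force: [-0.2, -0.6, -0.9]
grip_width: 0.0005
```

Run:
```python
from workcell import manip, eyes
import cv2
s=manip.read_state();print(s["time_s"],s["tool_pos"],s["ft_force"])
for n in ("side",):
    c=eyes.capture(n); im=c["img"]
    if n=="side": im=cv2.resize(im[100:320,180:440],None,fx=2.5,fy=2.5)
    cv2.imwrite(f"pics/{n}2.png",im[:,:,::-1])
```

```text
3.2167 [ 0.4960025  -0.02181441  0.04552681] [-0.22354132 -0.60250316 -0.89026474]
```

View pics/side2.png

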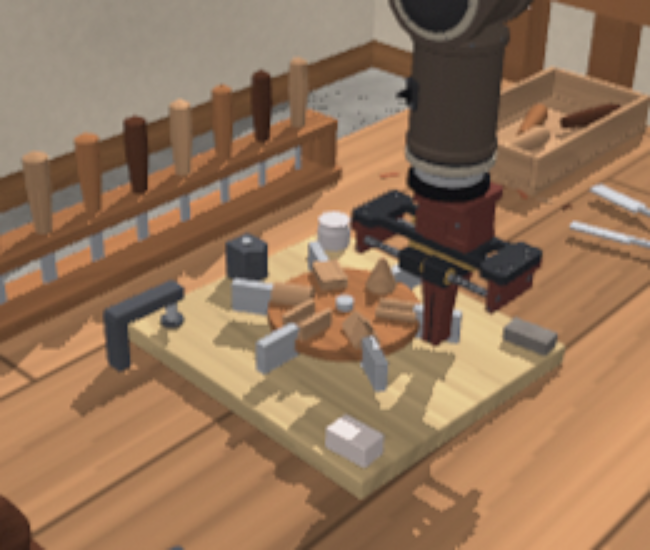

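The turret has turned about 25–30° CCW and the finger is still behind the tab, so I keep pushing.

>>> carry_out --increments '[[[1,0.2,-0.5,0,0],[1,0.2,-0.5,0,0],[1,0.2,-0.4,0,0],[1,0,0,0,0],[1,0,0,0,0],[1,0,0,0,0]]]'

```text
time_s: 3.77
tool_pos: [0.5019, -0.034, 0.0456]
orientation: [-0.5, -0.5, -0.5, 0.5]
ft_force: [0.2, -0.1, -0.2]
grip_width: 0.0006
```

Run:
```python
from workcell import manip, eyes
import cv2
s=manip.read_state();print(s["time_s"],s["tool_pos"],s["ft_force"])
for n in ("side",):
    c=eyes.capture(n); im=c["img"]
    if n=="side": im=cv2.resize(im[100:320,180:440],None,fx=2.5,fy=2.5)
    cv2.imwrite(f"pics/{n}3.png",im[:,:,::-1])
```

```text
3.7667 [ 0.50193367 -0.03399777  0.04560787] [ 0.16925239 -0.07988441 -0.18231627]
```

View pics/side3.png

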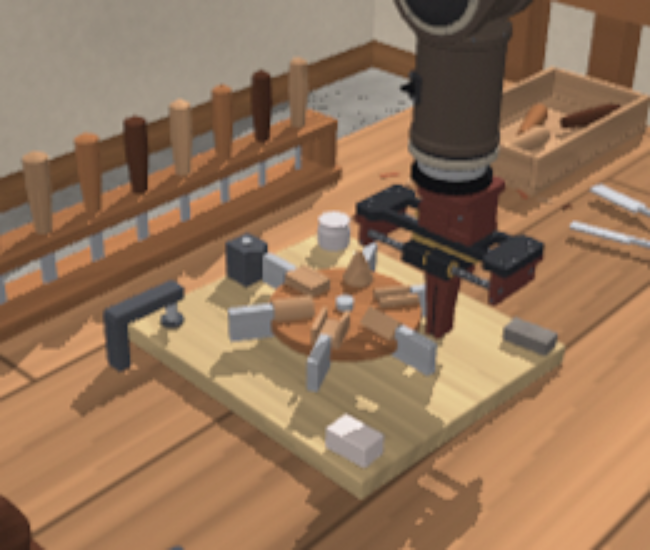

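The first step clicked in: the slab is at the pointer and the cone is now at 300°. I lift, go back and repeat the same push.

>>> carry_out --increments '[[[1,0,0,2,0],[1,0,0,2,0],[1,0,0,2,0],[1,0,0,0,0],[1,-0.3,2.8,0,0],[1,-0.3,2.8,0,0],[1,-0.3,2.8,0,0],[1,0,0,0,0]]]'

```text
time_s: 4.48
tool_pos: [0.492, 0.056, 0.1053]
orientation: [0.501, 0.499, 0.502, -0.498]
ft_force: [0.3, 0.5, 1.1]
grip_width: 0.0006
```

>>> carry_out --increments '[[[1,0,0,-2,0],[1,0,0,-2,0],[1,0,0,-2,0],[1,0,0,0,0],[1,0,-0.9,0,0],[1,0,-0.9,0,0],[1,0,0,0,0]]]'

```text
time_s: 5.07
tool_pos: [0.4936, 0.0293, 0.0466]
orientation: [0.5, 0.501, 0.499, -0.501]
ft_force: [0.3, -1.0, -0.8]
grip_width: 0.0004
```

>>> carry_out --increments '[[[1,0,-0.5,0,0],[1,0,-0.5,0,0],[1,0,-0.5,0,0],[1,0,-0.5,0,0],[1,0,-0.5,0,0],[1,0,-0.5,0,0],[1,0,-0.5,0,0],[1,0,0,0,0]]]'

```text
time_s: 5.73
tool_pos: [0.4932, -0.0047, 0.0457]
orientation: [-0.5, -0.5, -0.499, 0.5]
ft_force: [0.4, 0.8, 0.0]
grip_width: 0.0004
```

>>> carry_out --increments '[[[1,0.1,-0.5,0,0],[1,0.1,-0.5,0,0],[1,0.1,-0.5,0,0],[1,0.2,-0.5,0,0],[1,0.2,-0.5,0,0],[1,0.2,-0.4,0,0],[1,0,0,0,0],[1,0,0,0,0]]]'

```text
time_s: 6.4
tool_pos: [0.502, -0.0325, 0.0456]
orientation: [-0.5, -0.5, -0.5, 0.5]
ft_force: [-0.4, -0.4, 0.6]
grip_width: 0.0007
```

Run:
```python
from workcell import manip, eyes
import cv2
s=manip.read_state();print(s["time_s"],s["tool_pos"],s["ft_force"])
for n in ("side",):
    c=eyes.capture(n); im=c["img"]
    if n=="side": im=cv2.resize(im[100:320,180:440],None,fx=2.5,fy=2.5)
    cv2.imwrite(f"pics/{n}4.png",im[:,:,::-1])
```

```text
6.4 [ 0.50201508 -0.03246247  0.04557478] [-0.39981762 -0.36660341  0.62949127]
```

View pics/side4.png

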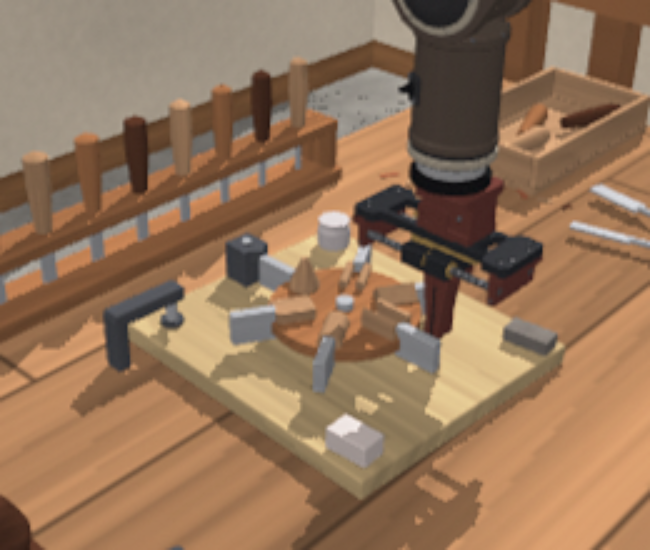

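The cone now sits at the pointer, perhaps a degree or two off while it settles. I lift clear and return to the start view to check.

>>> carry_out --increments '[[[1,0,0,2,0],[1,0,0,3,0],[1,0,0,3,0],[1,0,0,3,0],[1,0,0,3,0],[1,0,0,3,0],[1,0,0,1,0],[1,0,0,0,0]]]'

```text
time_s: 7.12
tool_pos: [0.5034, -0.0317, 0.2283]
orientation: [0.501, 0.501, 0.499, -0.499]
ft_force: [0.4, 0.3, 0.2]
grip_width: 0.0003
```

>>> carry_out --increments '[[[1,3,0,0,0],[1,3,0,0,0],[1,3,0,0,0],[1,3,0,0,0],[1,0,0,0,0],[1,0,0,0,0],[1,0,0,0,0],[1,0,0,0,0]]]'

```text
time_s: 7.78
tool_pos: [0.6206, -0.032, 0.2247]
orientation: [0.5, 0.499, 0.501, -0.5]
ft_force: [-0.2, 0.6, 0.5]
grip_width: 0.0003
```

Run:
```python
from workcell import manip, eyes
import cv2,numpy as np
from h import *
s=manip.read_state();print(s["time_s"],s["tool_pos"],s["ft_force"])
c=eyes.capture("wrist"); im=c["img"]; np.save("w.npy",c,allow_pickle=True)
cv2.imwrite("pics/wrist5.png",im[:,:,::-1])
for n,p in (("tab0",[.71,-.001,.066]),("hub",[.592,.004,.06]),("ptr",[.714,-.001,.06])): print(n,proj(c,np.array(p)).round(1))
c=eyes.capture("side");im=cv2.resize(c["img"][100:320,180:440],None,fx=2.5,fy=2.5);cv2.imwrite("pics/side5.png",im[:,:,::-1])
```

```text
7.7833 [ 0.62064072 -0.03197102  0.22472163] [-0.18064956  0.58718216  0.54157301]
tab0 [411.3 153.3]
hub [282.6 146.9]
ptr [413.8 152.4]
```

View pics/wrist5.png

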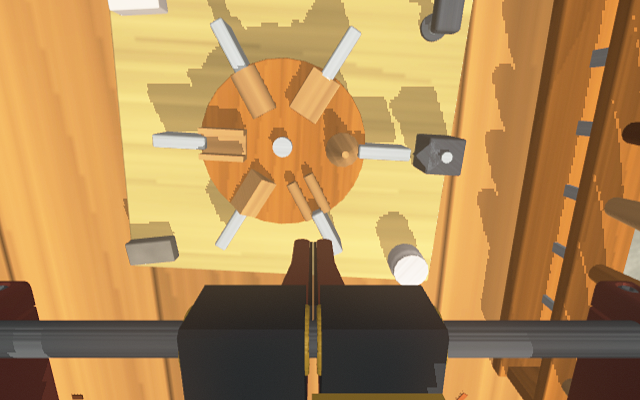

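View pics/side5.png

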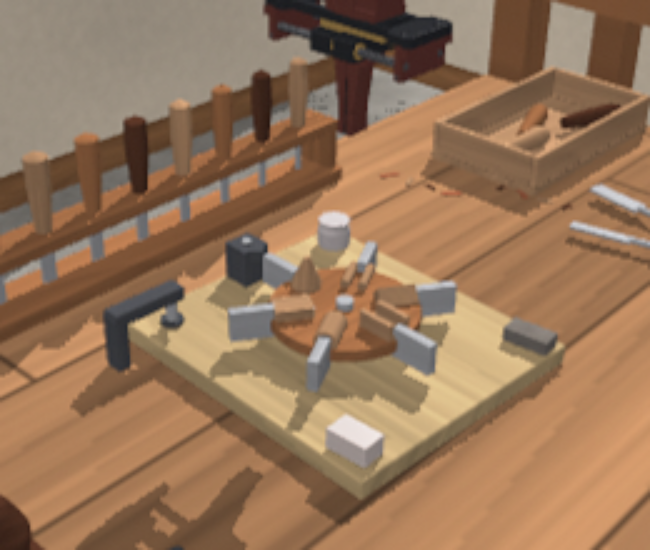

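The cone tab ends at about (410,153), directly in front of the pointer tip at about (414,154). The other tabs, the loose parts and the hub are where they were at the start. The arm is clear, so I hand in.

Run:
```python
from workcell import manip, eyes
import cv2,numpy as np
c=eyes.capture("wrist"); o=np.load("w.npy",allow_pickle=True).item()
d=np.abs(c["img"].astype(int)-o["img"].astype(int))[:270].max(); print("change",d)
manip.job_done()
```

```text
change 154
the job is handed in; nothing more can be done
```

The cone is at the pointer. With the fingers shut, I pushed the tab facing the robot counter-clockwise twice, one 60° click each time. I then lifted clear to about 0.22 m above the bench and handed the job in at about 8 s.

- **Turret position:** in the final wrist picture the cone tab's end, at about (410,153), is right in front of the pointer tip at about (414,154).
- **Other items:** the hub looks seated. The paste bar, slip stone, tin and clamp appear undisturbed in the last pictures. The gouges, mallet and carving were not fully in view there, but the arm never went near them.
- **Forces:** the wrist force was about 1 N at the end of every move.
- **Unresolved check:** I compared two wrist pictures just before handing in, and the largest single-pixel change was 154, so they were not identical. That may only be edge pixels shifting as the arm settled. I did not look into it before handing in, so it does not confirm that the scene was still.

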